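Clip the coffee scoop onto its rail

ROBOT

A 6-joint arm with a two-finger parallel gripper is mounted at the origin on the work surface. World frame = base frame: x ahead of the robot, y to its left, z up, the work surface at z = 0. Lengths are in m, angles in rad, forces in N, time in s.
With the tool pointing down it reaches from about 0.25 to 0.8 m from the base axis. Payload 3.9 kg.
Tool frame: the origin (TCP) lies midway between the tips of the shut fingers; the grasp point (between the pads) lies 19 mm behind it; z points along the fingers, x is the direction in which the jaws open and shut, and the axes are right-handed (so a half turn about z gives the same grasp; the last joint's range is limited). The gripper opens to 85 mm and grips with 20 to 120 N. Pads are 22 mm wide; open, the fingers measure 114 mm over their backs; the gripper's body (76 mm by 85 mm) begins 54 mm behind the grasp point. The pads swing forward as they close: fully open they stand 13 mm farther back than shut.
Start: joints at [0, 0.26, -0.138, 1.173, 0, 1.571], TCP at [0.525, -0, 0.231] pointing down, gripper open.
Joint ranges: [-2.78, 2.78], [-0.83, 1.72], [-1.28, 1.37], [-1.9, 2.12], [-1.57, 1.48], [-3.14, 3.14]. Speed limits (rad/s): [2.57, 2.57, 3.14, 3.14, 3.14, 3.14].

INTERFACE

Orientations are given as a unit quaternion [x, y, z, w].
In Python, from plant import ctrl, optics, close_job gives the robot as it stands.
- The arm moves only by the tool jog_arm, never from a script. Its argument "rows" is a list of rows, each an object of numbers: "tx", "ty", "tz": the shift along the tool's x, y, z in cm; "rx", "ry", "rz": the turn, a rotation vector about the tool's x, y, z in degrees. A call has 1 to 5 rows; each row shifts and turns the commanded pose from where the row before left it, along the tool's axes as they then stand; what a row does not reach is not made up. A row lasts 1/12 s, in which the tool goes at most 41.7 mm and 7.16 degrees, less where a joint would pass 70% of its speed; a pose out of reach is approached as far as the arm can. A call with a gripper value outside its range is refused whole. "fingers" is the gripper command: -1 is shut, 1 is fully open, values between are in proportion, set as the call begins (left out, the last holds). The fingers move at their own pace and stop on an object; "grip_force" is the grip in N (left out, the last holds). Time passes only in rows, so rows that do not move let the fingers close. It gives the time, the measured TCP pose, the force and the opening at its end, in the units of the state.
- ctrl.state(): the state, without advancing time (a new reading comes with each control period).
- optics.camera(name): name is "scene" or "side" or "wrist"; returns (picture, depth): 400x640x3 uint8, red, green, blue; 400x640 float32, m along the optical axis (not along the pixel's ray), 0 where there is no reading.
- optics.camera_info(name): a dict with "vertical_fov" (degrees; the focal length in pixels is half the picture's height over the tangent of half this angle, whatever the lens; pixels are square), "cx", "cy" (the principal point, pixels), "world_from_camera" (4x4, takes a point from camera to world coordinates); the wrist camera has in their place "T_tool_cam" (4x4, takes a point from camera to tool coordinates, whose origin is the TCP and whose axes are the tool frame's). Camera axes: x right, y down, z forward; pixel columns grow to the right and rows downward; lengths in m; the calibration is good to about 2 mm. A picture is of the moment at which its call begins: read the wrist's pose just before it. camera_info takes no time and is no camera call.
- close_job(): hands the job in, once; it reports no verdict.
The state is a dict: "time": time; "qpos": joint angles; "qd": joint speeds; "joint_torque": joint torques, N m; "tool_pos": TCP position; "ee_rot": TCP orientation; "ft_force": force on the tool from outside, world axes, zero at the start; "moment": the same for the moment, N m; "opening": finger opening in m.
Only numpy, scipy, OpenCV 4.12 (cv2) and the standard library are available. Lean on these libraries where they do the work, as an engineer would, in place of code of your own. Each camera call takes 0.05 s, during which the arm holds its last target.

TASK

Tidy up the coffee corner: put the pale wooden scoop away by laying its handle across the one empty pair of blue spring clips on the rail, midway between its knob and its bowl, and pressing it down until it snaps fully home, then let go. Leave the black-handled steel scoop where it lies.

Things in the scene. Friction and masses are not known exactly. Their poses are not given: they have to be found in the camera images.
- wood_scoop_mid (a point): Handle middle of the pale wooden scoop, on its axis, 20 mm above the table it lies on. Level round handle 18 mm thick, bare for 63 mm to each side. x points along it to the bowl (cup 55 mm wide, 42 mm tall, centre 92 mm off, base 20 mm below the axis); a ball knob of 40 mm is centred 84 mm the other way. z up. About 60 g.
- empty_clip (a point): Seat of the handle's middle, 64 mm above the table: on the axis of the empty pair of blue clips. x along the seat (scoop either way round), z up. Clips 45 mm to each side, 12 mm long; plate 42 mm below. Jaws open up: mouth 33 mm wide, 33 mm above; throat 12 mm, 9 mm above; 5-18 N straight down snaps the handle under, onto rigid rests. Neighbour tools 90 mm apart on the fixed rail.
- steel_scoop_mid (a point): Middle of the handle of the other scoop, to be left alone: same shape and size as the wooden one but with a black handle and knob and a steel bowl. Axes as for the wooden scoop, 20 mm above the table. The two scoops swap places from one start to the next.
Mind the look-alikes: they are no part of the job. What is shaped like the part that bears wood_scoop_mid but purple is not meant.

How it is judged:
At the end, for the whole second after the job is handed in: The wooden scoop's handle is snapped into the empty pair of clips and at rest: handle middle within 6 mm of seated height, 8 mm sideways and 18 mm lengthwise of the clip point, handle within 0.12 rad of the clips' line (either way round) (x of wood_scoop_mid in the frame of empty_clip between -0.018 and 0.018 m and y of wood_scoop_mid in the frame of empty_clip between -0.008 and 0.008 m and z of wood_scoop_mid in the frame of empty_clip between -0.006 and 0.006 m and angle between the x axis of wood_scoop_mid and the x axis of empty_clip, either way round below 0.12 rad and linear speed of wood_scoop below 0.02 m/s); the robot touches nothing.
It fails at once if the steel scoop is shifted by more than 30 mm (distance of steel_scoop_mid from where it was at the start of the episode above 0.03 m).
It also fails if it takes over 38 s, if anything falls off the work surface, if the arm or the gripper's body presses on something with over 40 N, if the wrist force passes 120 N, or if a joint passes its speed limit or range.

## Working session

There is one attempt and no reset: what is moved stays moved. The work goes in short steps, Python scripts to look and compute and a tool call to move; the robot and the scene stay as the last step left them, time stands still between calls to the robot, and variables do not carry over. Pictures are saved under pics/ and viewed, and the job is handed in when it is done.

Besides the shell and the picture viewer there is one more tool, called after "Emit:" by a JSON object that holds its "method" and its "body". jog_arm: Moves the arm, as the interface text tells. Its arguments: {"type":"object","properties":{"rows":{"type":"array"},"fingers":{"type":"number"},"grip_force":{"type":"number"}},"required":["rows"]}

```bash
mkdir -p pics; ls
cat > h.py <<'E'
import numpy as np, cv2
from plant import ctrl, optics, close_job
from scipy.spatial.transform import Rotation as R
def grab(n):
    s=ctrl.state(); p,d=optics.camera(n); i=optics.camera_info(n)
    if n=='wrist':
        T=np.eye(4);T[:3,:3]=R.from_quat(s['ee_rot']).as_matrix();T[:3,3]=s['tool_pos'];T=T@np.array(i['T_tool_cam'])
    else: T=np.array(i['world_from_camera'])
    f=200/np.tan(np.radians(i['vertical_fov'])/2)
    return p,d,T,f,i['cx'],i['cy']
def cloud(d,T,f,cx,cy):
    v,u=np.mgrid[:d.shape[0],:d.shape[1]]
    P=np.stack([(u-cx)/f*d,(v-cy)/f*d,d],-1)@T[:3,:3].T+T[:3,3]
    P[d<=0]=np.nan
    return P
def save(n,p,s=1):
    cv2.imwrite('pics/'+n+'.png',cv2.resize(p[...,::-1].copy(),None,fx=s,fy=s,interpolation=cv2.INTER_CUBIC))
E
python3 - <<'E'
from h import *
for n in ('scene','side','wrist'):
    g=grab(n); save(n+'0',g[0]); np.savez('/tmp/%s0.npz'%n,p=g[0],P=cloud(*g[1:])); print(n,g[2].round(3).tolist(),g[3:])
print(ctrl.state())
E
```

```text
pics
scene [[-0.661, 0.571, -0.487, 0.866], [0.75, 0.52, -0.409, 0.382], [0.019, -0.635, -0.772, 0.852], [0.0, 0.0, 0.0, 1.0]] (np.float64(381.2838773528445), 325.08635428410264, 200.73308517717547)
side [[0.792, -0.403, 0.459, -0.136], [-0.611, -0.527, 0.591, -0.721], [0.004, -0.748, -0.664, 0.838], [0.0, 0.0, 0.0, 1.0]] (np.float64(514.1017539388448), 322.23088393519896, 190.85685318517613)
wrist [[1.0, 0.0, -0.001, 0.525], [-0.0, -0.947, -0.32, 0.083], [-0.001, 0.32, -0.947, 0.373], [0.0, 0.0, 0.0, 1.0]] (np.float64(341.16687386507516), 316.9511715474295, 200.37822938575098)
{'time': 0.15, 'qpos': array([-2.98517597e-05,  2.60553997e-01, -1.39051654e-01,  1.17271319e+00,
        6.07931919e-06,  1.57081765e+00]), 'qd': array([ 0.00051312, -0.00117939,  0.00350779, -0.0012915 , -0.00132443,
       -0.00144917]), 'joint_torque': array([-3.64596281e-05, -4.06005156e+01,  2.54166770e+01,  1.26235068e-02,
       -2.58195018e-05, -1.05726747e-05]), 'tool_pos': array([ 5.24482353e-01, -1.37089073e-05,  2.30653158e-01]), 'ee_rot': array([ 9.99999710e-01, -2.55918674e-05, -7.61255630e-04, -3.04290334e-06]), 'ft_force': array([ 0.23820168,  0.22578632, -0.22595984]), 'moment': array([0.02615439, 0.0144681 , 0.04722453]), 'opening': 0.08482807513003267}
```

View pics/scene0.png

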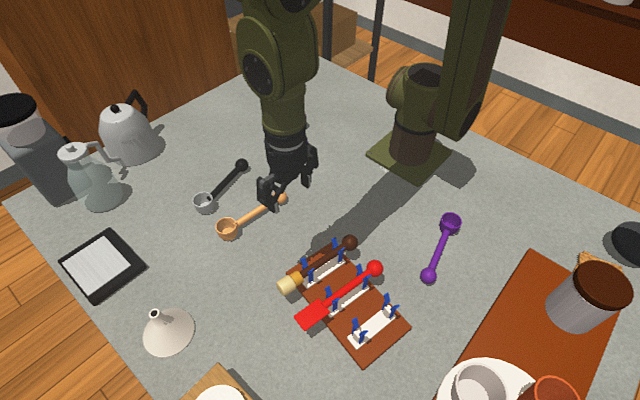

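View pics/side0.png

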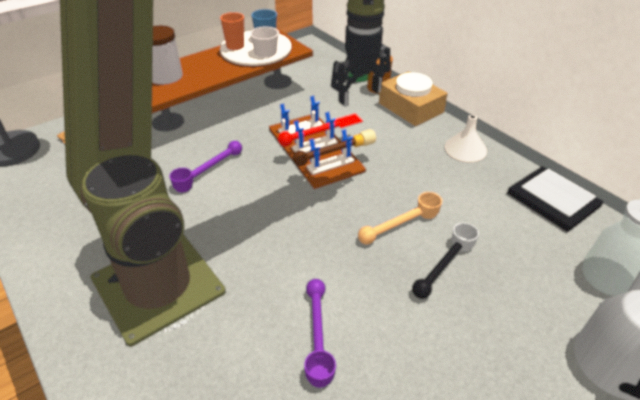

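View pics/wrist0.png

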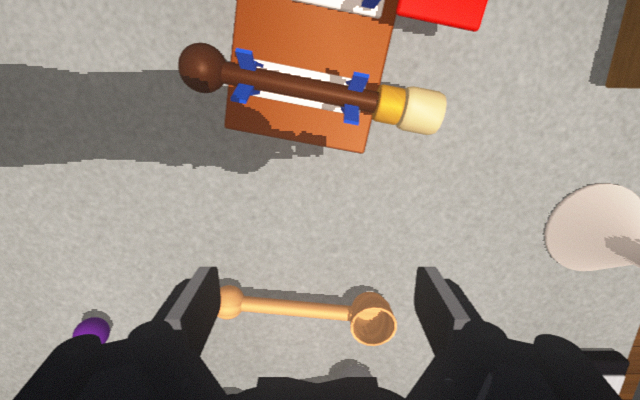

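The wooden scoop is at scene (250,215), side (400,220) and wrist (295,305). Look-alikes: the black/steel scoop at scene (222,185), the purple scoops at scene (440,245) and side (318,325), and the brown and red tools clipped in the rail at scene (320,268) and (340,295). I choose the pale wooden one. The empty clip pair is at scene (372,322). Next I'll measure both and check the choice in a crop.

Run:
```python
from h import *
W=np.load('/tmp/wrist0.npz');S=np.load('/tmp/scene0.npz');D=np.load('/tmp/side0.npz')
for n,A,(r0,r1,c0,c1) in (('wrist',W,(270,355,205,400)),('scene',S,(185,245,210,300)),('side',D,(190,250,350,445))):
    hsv=cv2.cvtColor(A['p'],cv2.COLOR_RGB2HSV)
    m=np.zeros(hsv.shape[:2],bool);m[r0:r1,c0:c1]=True
    m&=(hsv[...,0]>8)&(hsv[...,0]<22)&(hsv[...,1]>90)&(hsv[...,2]>90)
    P=A['P'][m];P=P[~np.isnan(P[:,0])&(P[:,2]>0.012)&(P[:,2]<0.08)]
    c=P.mean(0);u=np.linalg.svd((P-c)[:,:2],full_matrices=False)[2][0]
    if u[0]<0:u=-u
    t=(P-c)[:,:2]@u;w=(P-c)[:,:2]@np.array([-u[1],u[0]])
    print(n,len(P),c,u,np.percentile(t,[0.5,99.5]),np.degrees(np.arctan2(u[1],u[0])))
    h=[]
    for b in np.arange(-.14,.14,.01):
        k=(t>b)&(t<b+.01)
        if k.sum()>2:print('%.3f n%d w %.3f %.3f top %.4f'%(b,k.sum(),w[k].min(),w[k].max(),P[k,2].max()))
save('cropscene',S['p'][180:380,200:440],3.3)
# blue
hsv=cv2.cvtColor(S['p'],cv2.COLOR_RGB2HSV);m=(hsv[...,0]>105)&(hsv[...,0]<125)&(hsv[...,1]>140)
m[:230]=0;m[:,440:]=0
n,l,st,ce=cv2.connectedComponentsWithStats(m.astype(np.uint8))
for i in range(1,n):
    P=S['P'][l==i];
    if len(P)>8: print(ce[i].round(),len(P),np.nanmin(P,0).round(3),np.nanmax(P,0).round(3))
```

```text
wrist 3586 [ 0.52372444 -0.17497642  0.02789035] [ 0.98704598 -0.16043762] [-0.11568015  0.0913311 ] -9.232298141064888
-0.120 n141 w -0.020 0.011 top 0.0406
-0.110 n269 w -0.022 0.012 top 0.0416
-0.100 n237 w -0.020 0.010 top 0.0373
-0.090 n119 w -0.014 0.002 top 0.0302
-0.080 n110 w -0.013 0.003 top 0.0297
-0.070 n111 w -0.013 0.003 top 0.0295
-0.060 n108 w -0.013 0.004 top 0.0294
-0.050 n107 w -0.012 0.005 top 0.0301
-0.040 n109 w -0.011 0.005 top 0.0294
-0.030 n107 w -0.010 0.006 top 0.0297
-0.020 n107 w -0.010 0.006 top 0.0300
-0.010 n105 w -0.009 0.006 top 0.0296
0.000 n105 w -0.010 0.007 top 0.0295
0.010 n101 w -0.008 0.007 top 0.0301
0.020 n108 w -0.009 0.008 top 0.0296
0.030 n119 w -0.008 0.009 top 0.0420
0.040 n263 w -0.018 0.022 top 0.0434
0.050 n278 w -0.023 0.028 top 0.0430
0.060 n279 w -0.027 0.028 top 0.0430
0.070 n278 w -0.026 0.028 top 0.0430
0.080 n351 w -0.022 0.024 top 0.0430
0.090 n74 w -0.012 0.013 top 0.0430
scene 587 [ 0.54377806 -0.17724928  0.02833936] [ 0.98603122 -0.16656057] [-0.13957412  0.0726015 ] -9.58790317678648
-0.140 n23 w -0.003 0.009 top 0.0379

[... 1580 characters left out ...]

0.090 n109 w -0.015 0.021 top 0.0451
[334. 243.] 44 [0.414 0.03  0.001] [0.47  0.084 0.098]
[340. 254.] 46 [0.453 0.096 0.034] [0.476 0.107 0.1  ]
[304. 262.] 48 [ 0.513  0.01  -0.001] [0.558 0.068 0.1  ]
[359. 269.] 45 [0.437 0.131 0.001] [0.486 0.173 0.099]
[310. 275.] 50 [0.546 0.079 0.031] [0.564 0.091 0.099]
[365. 281.] 41 [0.482 0.185 0.037] [0.491 0.196 0.098]
[328. 292.] 44 [0.565 0.142 0.06 ] [0.575 0.155 0.098]
[386. 299.] 53 [0.493 0.248 0.045] [0.503 0.26  0.098]
[335. 303.] 42 [0.568 0.167 0.038] [0.58  0.18  0.099]
[393. 310.] 45 [0.499 0.273 0.035] [0.507 0.284 0.097]
[355. 324.] 56 [0.58  0.231 0.037] [0.591 0.244 0.098]
[362. 335.] 45 [0.587 0.257 0.036] [0.596 0.268 0.099]
```

View pics/cropscene.png

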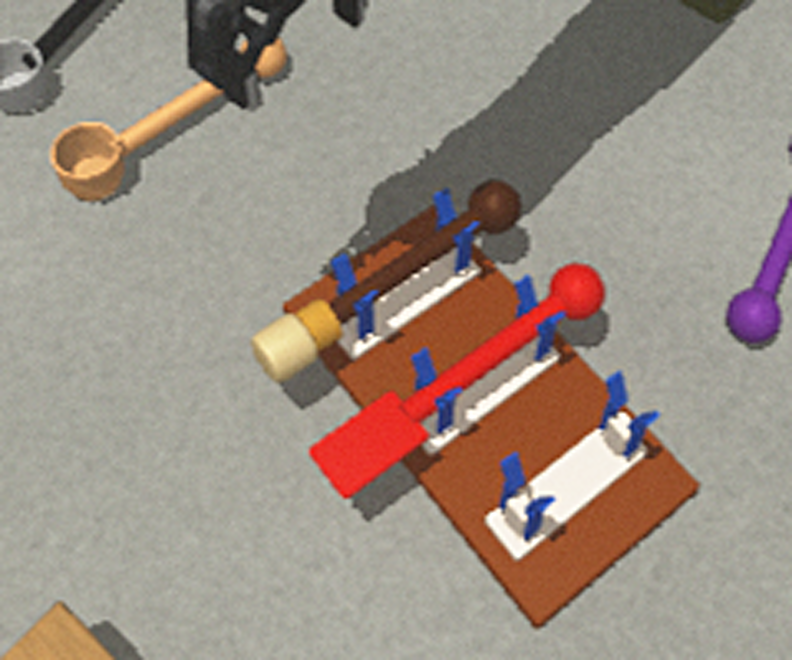

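Emit:
{"method": "jog_arm", "body": {"rows": [{"ty": -4},{"ty": -4},{"ty": -4},{"ty": -4},{"ty": -4}]}}

```text
$.rows[0]: bad value
```

Emit:
{"method": "jog_arm", "body": {"rows": [{"ty": -4,"tx": 1},{"ty": -1,"tx": 0.5,"rz": -6},{"rz": -7},{"rz": -7},{"rz": -7}]}}

```text
$.rows[0]: bad value
```

Emit:
{"method": "jog_arm", "body": {"rows": [{"rz": -7},{"rz": -7},{"rz": -7},{"rz": -7},{"rz": -7}]}}

```text
$.rows[0]: bad value
```

Emit:
{"method": "jog_arm", "body": {"rows": [{"rz": -7},{"rz": -7},{"rz": -5},{},{}]}}

```text
$.rows[0]: bad value
```

Run:
```python
from h import *
g=grab('wrist'); save('wrist1',g[0]); np.savez('/tmp/wrist1.npz',p=g[0],P=cloud(*g[1:]))
s=ctrl.state();print(s['time'],s['tool_pos'],s['qpos'],R.from_quat(s['ee_rot']).as_matrix().round(3).tolist())
D=np.load('/tmp/side0.npz')
hsv=cv2.cvtColor(D['p'],cv2.COLOR_RGB2HSV);m=np.zeros(hsv.shape[:2],bool);m[225:300,408:480]=1
P=D['P'];m&=(P[...,2]>.015)&(P[...,2]<.07);P=P[m];c=P.mean(0);u=np.linalg.svd((P-c)[:,:2],full_matrices=False)[2][0];t=(P-c)[:,:2]@u
print('steel',c,P[t.argmin()],P[t.argmax()])
```

```text
0.2 [5.24571205e-01 1.29948657e-05 2.30766865e-01] [ 2.67419003e-05  2.60452535e-01 -1.38891800e-01  1.17270302e+00
 -3.22461046e-06  1.57082074e+00] [[1.0, 0.0, -0.001], [0.0, -1.0, -0.0], [-0.001, 0.0, -1.0]]
steel [ 0.49764444 -0.32346304  0.03078331] [ 0.60714421 -0.30251322  0.02826659] [ 0.38770857 -0.34792171  0.02789731]
```

View pics/wrist1.png

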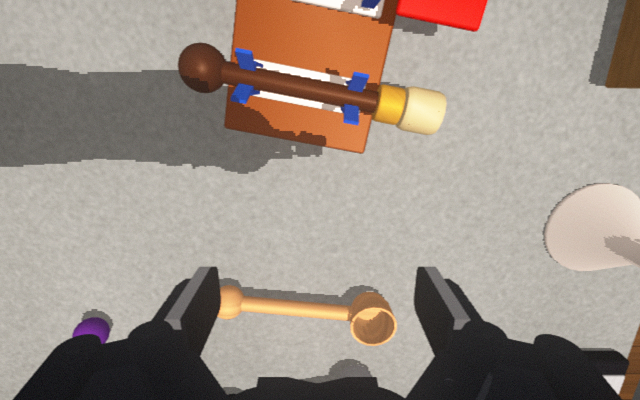

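All four moves were refused, so the rows probably need all six numbers. Nothing moved. The picture is the same as before.

Emit:
{"method": "jog_arm", "body": {"rows": [{"tx": 0,"ty": -4,"tz": 0,"rx": 0,"ry": 0,"rz": 0},{"tx": 0,"ty": -4,"tz": 0,"rx": 0,"ry": 0,"rz": 0},{"tx": 0,"ty": -4,"tz": 0,"rx": 0,"ry": 0,"rz": 0},{"tx": 0,"ty": -4,"tz": 0,"rx": 0,"ry": 0,"rz": 0},{"tx": 0,"ty": -4,"tz": 0,"rx": 0,"ry": 0,"rz": 0}]}}

```text
time: 0.62
tool_pos: [0.5246, 0.2016, 0.2312]
ee_rot: [1.0, -0.0, -0.0, 0.0]
ft_force: [-0.1, -0.3, -0.1]
opening: 0.0853
```

Emit:
{"method": "jog_arm", "body": {"rows": [{"tx": 1,"ty": -4,"tz": 0,"rx": 0,"ry": 0,"rz": 0},{"tx": 0.5,"ty": -1,"tz": 0,"rx": 0,"ry": 0,"rz": -6},{"tx": 0,"ty": 0,"tz": 0,"rx": 0,"ry": 0,"rz": -7},{"tx": 0,"ty": 0,"tz": 0,"rx": 0,"ry": 0,"rz": -7},{"tx": 0,"ty": 0,"tz": 0,"rx": 0,"ry": 0,"rz": -7}]}}

```text
time: 1.03
tool_pos: [0.5398, 0.2506, 0.2307]
ee_rot: [0.972, 0.237, -0.0, 0.0]
ft_force: [0.4, -0.5, -0.1]
opening: 0.0855
```

Emit:
{"method": "jog_arm", "body": {"rows": [{"tx": 0,"ty": 0,"tz": 0,"rx": 0,"ry": 0,"rz": -7},{"tx": 0,"ty": 0,"tz": 0,"rx": 0,"ry": 0,"rz": -7},{"tx": 0,"ty": 0,"tz": 0,"rx": 0,"ry": 0,"rz": -7},{"tx": 0,"ty": 0,"tz": 0,"rx": 0,"ry": 0,"rz": -7},{"tx": 0,"ty": 0,"tz": 0,"rx": 0,"ry": 0,"rz": -7}]}}

```text
time: 1.45
tool_pos: [0.5398, 0.2499, 0.2309]
ee_rot: [0.856, 0.518, -0.0, -0.0]
ft_force: [-0.2, -0.0, -0.3]
opening: 0.0855
```

Emit:
{"method": "jog_arm", "body": {"rows": [{"tx": 0,"ty": 0,"tz": 0,"rx": 0,"ry": 0,"rz": -7},{"tx": 0,"ty": 0,"tz": 0,"rx": 0,"ry": 0,"rz": -7},{"tx": 0,"ty": 0,"tz": 0,"rx": 0,"ry": 0,"rz": -5},{"tx": 0,"ty": 0,"tz": 0,"rx": 0,"ry": 0,"rz": 0},{"tx": 0,"ty": 0,"tz": 0,"rx": 0,"ry": 0,"rz": 0}]}}

```text
time: 1.87
tool_pos: [0.5399, 0.2499, 0.2311]
ee_rot: [0.761, 0.649, -0.0, -0.0]
ft_force: [-0.5, 0.6, 0.3]
opening: 0.0856
```

Run:
```python
from h import *
g=grab('wrist'); save('wrist2',g[0]); np.savez('/tmp/wrist2.npz',p=g[0],P=cloud(*g[1:]))
g=grab('scene'); save('scene2',g[0]); np.savez('/tmp/scene2.npz',p=g[0],P=cloud(*g[1:]))
s=ctrl.state();print(s['time'],s['tool_pos'],s['qpos'],R.from_quat(s['ee_rot']).as_matrix().round(3).tolist())
W=np.load('/tmp/wrist2.npz')
hsv=cv2.cvtColor(W['p'],cv2.COLOR_RGB2HSV);m=(hsv[...,0]>105)&(hsv[...,0]<125)&(hsv[...,1]>140)
n,l,st,ce=cv2.connectedComponentsWithStats(m.astype(np.uint8))
for i in range(1,n):
    P=W['P'][l==i]
    if len(P)>20: print(ce[i].round(),len(P),np.nanmin(P,0).round(4),np.nanmax(P,0).round(4))
```

```text
1.9667 [0.53990735 0.24996987 0.23114905] [4.33590093e-01 3.81608400e-01 4.00600008e-02 1.22956590e+00
 2.01527573e-05 5.92476177e-01] [[0.158, 0.987, -0.0], [0.987, -0.158, -0.0], [-0.0, -0.0, -1.0]]
[133. 128.] 244 [0.4621 0.0934 0.0478] [0.4768 0.1093 0.0985]
[ 97. 129.] 469 [0.4573 0.0702 0.0639] [0.4701 0.0847 0.0981]
[205. 132.] 314 [0.4741 0.1588 0.0703] [0.4861 0.1728 0.0976]
[234. 131.] 37 [0.4785 0.1867 0.0802] [0.4889 0.1924 0.0916]
[115. 228.] 371 [0.5456 0.0542 0.065 ] [0.5587 0.068  0.0977]
[145. 228.] 139 [0.5497 0.0759 0.0708] [0.572  0.0925 0.0976]
[212. 232.] 207 [0.5622 0.1423 0.0739] [0.5744 0.156  0.0979]
[242. 235.] 68 [0.5674 0.1709 0.0829] [0.5798 0.1806 0.0978]
[310. 235.] 119 [0.5789 0.2309 0.0742] [0.5909 0.243  0.0978]
[339. 235.] 151 [0.5832 0.2565 0.0767] [0.5954 0.2692 0.0976]
```

View pics/wrist2.png

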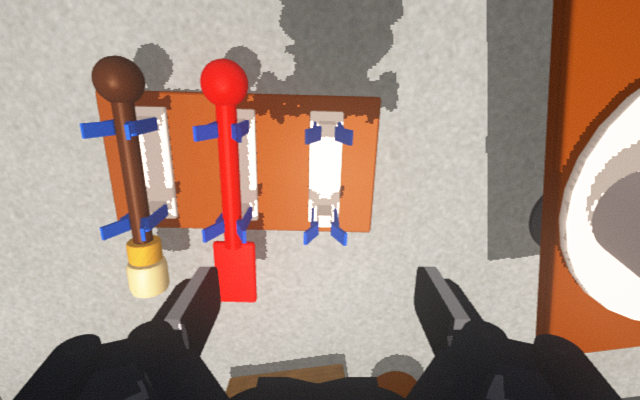

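View pics/scene2.png

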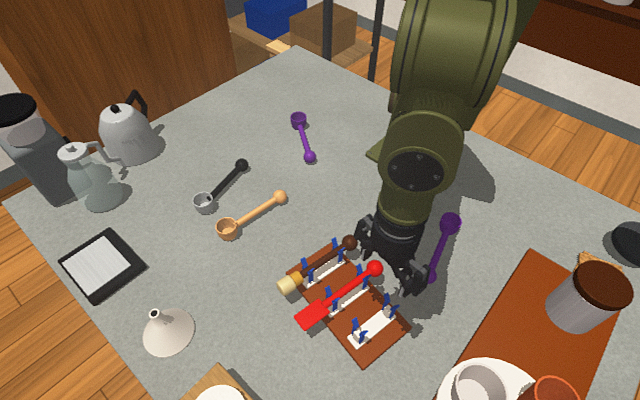

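Wrist2 shows the rail, with the empty pair at (328,133) and (326,238) and the brown and red tools to its left. Scene2 shows the whole wooden scoop, unoccluded, bowl at (228,228) and knob at (281,197). Now the fits.

Run:
```python
from h import *
W=np.load('/tmp/wrist2.npz');S=np.load('/tmp/scene2.npz');S0=np.load('/tmp/scene0.npz')
def clips(A,box):
    r0,r1,c0,c1=box
    hsv=cv2.cvtColor(A['p'],cv2.COLOR_RGB2HSV);m=(hsv[...,0]>100)&(hsv[...,0]<130)&(hsv[...,1]>110)&(A['P'][...,2]>.08)
    k=np.zeros_like(m);k[r0:r1,c0:c1]=1;m&=k
    n,l,st,ce=cv2.connectedComponentsWithStats(m.astype(np.uint8),connectivity=8)
    out=[]
    for i in range(1,n):
        P=A['P'][l==i]
        if len(P)>6:
            T=P[P[:,2]>P[:,2].max()-.006]
            out.append(T.mean(0)); print(ce[i].round(),len(P),T.mean(0).round(4),P[:,2].max().round(4))
    o=np.array(out);o=o[o[:,0].argsort()];a=o[:2].mean(0);b=o[2:].mean(0);d=b-a
    print('mid',(a+b)/2,'ang',np.degrees(np.arctan2(d[1],d[0])),np.linalg.norm(d[:2]))
clips(W,(110,250,295,360))
clips(S0,(285,350,345,402))
P=W['P'][150:205,315:335].reshape(-1,3);print('white bar z',np.nanmedian(P[:,2]))
for r,c in ((118,330),(217,327),(232,326)):print('rest',W['P'][r,c])
A=S;hsv=cv2.cvtColor(A['p'],cv2.COLOR_RGB2HSV)
m=np.zeros(hsv.shape[:2],bool);m[185:245,210:300]=True
m&=(hsv[...,0]>8)&(hsv[...,0]<22)&(hsv[...,1]>90)&(hsv[...,2]>90)
P=A['P'][m];P=P[(P[:,2]>0.012)&(P[:,2]<0.06)]
c=np.array([.498,-.172]);
a=np.radians(-7)
for _ in range(4):
    u=np.array([np.cos(a),np.sin(a)]);n=np.array([-u[1],u[0]])
    t=(P[:,:2]-c)@u;w=(P[:,:2]-c)@n
    k=(abs(t)<.055)&(abs(w)<.02);f=np.polyfit(t[k],w[k],1);a+=np.arctan(f[0]);c=c+f[1]*n
k2=(P[:,2]>.035);lo=t.min();hi=np.percentile(t,99.7)
print('scoop c',c,'ang',np.degrees(a),'t range',lo,hi,'mid by ends',(lo+.104+hi-.1195)/2)
```

```text
[311. 133.] 100 [0.4951 0.25   0.0958] 0.0974
[345. 135.] 161 [0.5016 0.2825 0.0953] 0.0977
[309. 235.] 138 [0.5839 0.2336 0.0952] 0.0978
[340. 235.] 162 [0.5898 0.2662 0.0952] 0.0976
mid [0.5426099  0.25808972 0.09537158] ang -10.493754763124137 0.0900090312021961
[386. 297.] 35 [0.4971 0.2501 0.0954] 0.0982
[395. 307.] 21 [0.5031 0.2824 0.0954] 0.0973
[355. 322.] 39 [0.585  0.2334 0.095 ] 0.0978
[364. 332.] 18 [0.5919 0.2661 0.0959] 0.0987
mid [0.54425813 0.25799733 0.09544656] ang -10.59855331144057 0.08990092937427602
white bar z 0.02156868634784348
rest [0.4914536  0.27154636 0.02289926]
rest [0.58360199 0.25366604 0.05503403]
rest [ 6.24213241e-01  2.47860570e-01 -4.70708499e-04]
scoop c [ 0.49806044 -0.17150779] ang -6.123591693561147 t range -0.0959952343063329 0.11887210956006575 mid by ends 0.0036884376268664226
```

Emit:
{"method": "jog_arm", "body": {"rows": [{"tx": -4,"ty": 0.3,"tz": 0,"rx": 0,"ry": 0,"rz": 0},{"tx": -4,"ty": 0.3,"tz": 0,"rx": 0,"ry": 0,"rz": 0},{"tx": -4,"ty": 0.3,"tz": 0,"rx": 0,"ry": 0,"rz": 0},{"tx": -4,"ty": 0.3,"tz": 0,"rx": 0,"ry": 0,"rz": 0},{"tx": -4,"ty": 0.3,"tz": 0,"rx": 0,"ry": 0,"rz": 0}]}}

```text
time: 2.38
tool_pos: [0.523, 0.0486, 0.2314]
ee_rot: [0.761, 0.649, 0.0, 0.0]
ft_force: [0.1, -0.9, -0.3]
opening: 0.0853
```

Emit:
{"method": "jog_arm", "body": {"rows": [{"tx": -4,"ty": 0.2,"tz": 0,"rx": 0,"ry": 0,"rz": 0},{"tx": -4,"ty": 0.2,"tz": 0,"rx": 0,"ry": 0,"rz": 0},{"tx": -4,"ty": 0.2,"tz": 0,"rx": 0,"ry": 0,"rz": 0},{"tx": -4,"ty": 0.2,"tz": 0,"rx": 0,"ry": 0,"rz": 0},{"tx": -4,"ty": 0.2,"tz": 0,"rx": 0,"ry": 0,"rz": 0}]}}

```text
time: 2.8
tool_pos: [0.5016, -0.1508, 0.2315]
ee_rot: [0.761, 0.649, 0.0, 0.0]
ft_force: [-0.3, -0.4, 0.4]
opening: 0.0851
```

Emit:
{"method": "jog_arm", "body": {"rows": [{"tx": -2.3,"ty": 0,"tz": 1,"rx": 0,"ry": 0,"rz": 0},{"tx": 0,"ty": 0,"tz": 1,"rx": 0,"ry": 0,"rz": -3},{"tx": 0,"ty": 0,"tz": 0,"rx": 0,"ry": 0,"rz": 0}]}}

```text
time: 3.05
tool_pos: [0.497, -0.1729, 0.2096]
ee_rot: [0.744, 0.668, -0.001, -0.001]
ft_force: [-0.7, 0.9, -0.7]
opening: 0.0855
```

```bash
cat > fit.py <<'E'
from h import *
def scoop(P,c,deg,pr=''):
    P=P[~np.isnan(P[:,0])&(P[:,2]>0.012)&(P[:,2]<0.06)]
    a=np.radians(deg);c=np.array(c)
    for _ in range(5):
        u=np.array([np.cos(a),np.sin(a)]);n=np.array([-u[1],u[0]])
        t=(P[:,:2]-c)@u;w=(P[:,:2]-c)@n
        k=(abs(t)<.055)&(abs(w)<.02);f=np.polyfit(t[k],w[k],1);a+=np.arctan(f[0]);c=c+f[1]*n
    print(pr,'scoop c',c,'ang',np.degrees(a),'t range',np.percentile(t,[.3,99.7]),'w',w[k].min(),w[k].max())
    return c,a
E
python3 - <<'E'
from fit import *
g=grab('wrist'); save('wrist3',g[0]);P=cloud(*g[1:])
s=ctrl.state();print(s['time'],s['tool_pos'],s['qpos'],R.from_quat(s['ee_rot']).as_matrix().round(3).tolist())
hsv=cv2.cvtColor(g[0],cv2.COLOR_RGB2HSV)
m=(hsv[...,0]>8)&(hsv[...,0]<22)&(hsv[...,1]>90)&(hsv[...,2]>90)
m&=(abs(P[...,0]-.5)<.16)&(abs(P[...,1]+.172)<.06)
scoop(P[m],[.498,-.172],-6.1)
E
```

```text
3.1 [ 0.49746635 -0.17205841  0.21043573] [-3.33157172e-01  2.73884672e-01 -1.74105258e-01  1.12520084e+00
  2.74133550e-04 -2.24985057e-01] [[0.108, 0.994, -0.002], [0.994, -0.108, 0.001], [0.001, -0.002, -1.0]]
 scoop c [ 0.49764137 -0.17535584] ang -6.240768894159947 t range [-0.10076015  0.11805318] w -0.00843587084380305 0.008841530099050742
```

View pics/wrist3.png

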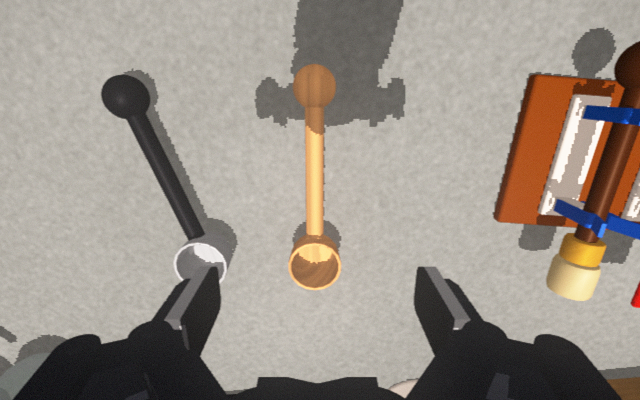

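Wrist3 shows the wooden scoop centred under the gripper, with its handle at (315,170). The black/steel scoop is clear to the left at (160,170). Descending to grasp.

Emit:
{"method": "jog_arm", "body": {"rows": [{"tx": -0.25,"ty": 0,"tz": 4,"rx": 0,"ry": 0,"rz": 0},{"tx": 0,"ty": 0,"tz": 4,"rx": 0,"ry": 0,"rz": 0},{"tx": 0,"ty": 0,"tz": 4,"rx": 0,"ry": 0,"rz": 0},{"tx": 0,"ty": 0,"tz": 3,"rx": 0,"ry": 0,"rz": 0},{"tx": 0,"ty": 0,"tz": 2.5,"rx": 0,"ry": 0,"rz": 0}]}}

```text
time: 3.52
tool_pos: [0.4976, -0.1727, 0.0345]
ee_rot: [0.743, 0.669, -0.0, -0.001]
ft_force: [0.5, -0.7, -0.3]
opening: 0.0855
```

Emit:
{"method": "jog_arm", "body": {"rows": [{"tx": 0,"ty": 0,"tz": 1.5,"rx": 0,"ry": 0,"rz": 0},{"tx": 0,"ty": 0,"tz": 1,"rx": 0,"ry": 0,"rz": 0},{"tx": 0,"ty": 0,"tz": 0.4,"rx": 0,"ry": 0,"rz": 0},{"tx": 0,"ty": 0,"tz": 0,"rx": 0,"ry": 0,"rz": 0}]}}

```text
time: 3.85
tool_pos: [0.4985, -0.1736, 0.0072]
ee_rot: [0.743, 0.669, -0.0, -0.0]
ft_force: [0.2, 0.1, 0.0]
opening: 0.0852
```

Emit:
{"method": "jog_arm", "body": {"rows": [{"tx": 0,"ty": 0,"tz": 0,"rx": 0,"ry": 0,"rz": 0},{"tx": 0,"ty": 0,"tz": 0,"rx": 0,"ry": 0,"rz": 0},{"tx": 0,"ty": 0,"tz": 0,"rx": 0,"ry": 0,"rz": 0},{"tx": 0,"ty": 0,"tz": 0,"rx": 0,"ry": 0,"rz": 0},{"tx": 0,"ty": 0,"tz": 0,"rx": 0,"ry": 0,"rz": 0}], "fingers": -1, "grip_force": 70}}

```text
time: 4.27
tool_pos: [0.4987, -0.1744, 0.008]
ee_rot: [0.743, 0.669, 0.0, 0.001]
ft_force: [0.1, -0.6, -0.3]
opening: 0.0256
```

Emit:
{"method": "jog_arm", "body": {"rows": [{"tx": 0,"ty": 0,"tz": 0,"rx": 0,"ry": 0,"rz": 0},{"tx": 0,"ty": 0,"tz": 0,"rx": 0,"ry": 0,"rz": 0},{"tx": 0,"ty": 0,"tz": 0,"rx": 0,"ry": 0,"rz": 0},{"tx": 0,"ty": 0,"tz": 0,"rx": 0,"ry": 0,"rz": 0},{"tx": 0,"ty": 0,"tz": 0,"rx": 0,"ry": 0,"rz": 0}]}}

```text
time: 4.68
tool_pos: [0.4987, -0.1744, 0.008]
ee_rot: [0.743, 0.669, 0.0, 0.0]
ft_force: [-1.1, 0.8, 6.9]
opening: 0.0156
```

Emit:
{"method": "jog_arm", "body": {"rows": [{"tx": 0,"ty": 0,"tz": 0,"rx": 0,"ry": 0,"rz": 0},{"tx": 0,"ty": 0,"tz": 0,"rx": 0,"ry": 0,"rz": 0}]}}

```text
time: 4.85
tool_pos: [0.4987, -0.1744, 0.008]
ee_rot: [0.743, 0.669, 0.0, 0.0]
ft_force: [-1.7, 0.6, 5.5]
opening: 0.0159
```

Run:
```python
from h import *
g=grab('wrist'); save('wrist4',g[0])
g=grab('side'); save('side4',g[0][150:300,300:520],3)
s=ctrl.state();print(s)
```

```text
{'time': 4.95, 'qpos': array([-3.36434201e-01,  4.61071141e-01, -4.82656419e-01,  6.26077397e-01,
       -6.68306693e-05, -2.31606153e-01]), 'qd': array([ 0.00128297,  0.00053825,  0.00113607,  0.00052244,  0.00095689,
       -0.00035514]), 'joint_torque': array([ 8.28474574e-02, -4.18116438e+01,  1.75758773e+01, -4.31975853e-01,
        2.94898264e-02,  2.09772808e-02]), 'tool_pos': array([ 0.49859506, -0.1743963 ,  0.0079881 ]), 'ee_rot': array([7.43180975e-01, 6.69090272e-01, 2.08940605e-04, 4.50737113e-04]), 'ft_force': array([-0.8390733 ,  0.25577355,  5.7942649 ]), 'moment': array([0.10321277, 0.2101927 , 0.03657244]), 'opening': 0.015587055337947143}
```

View pics/wrist4.png

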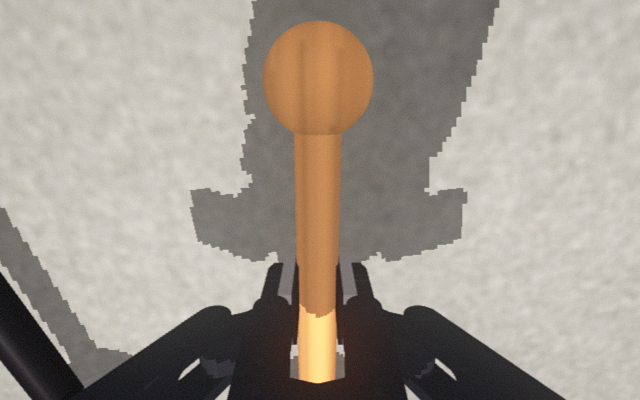

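View pics/side4.png

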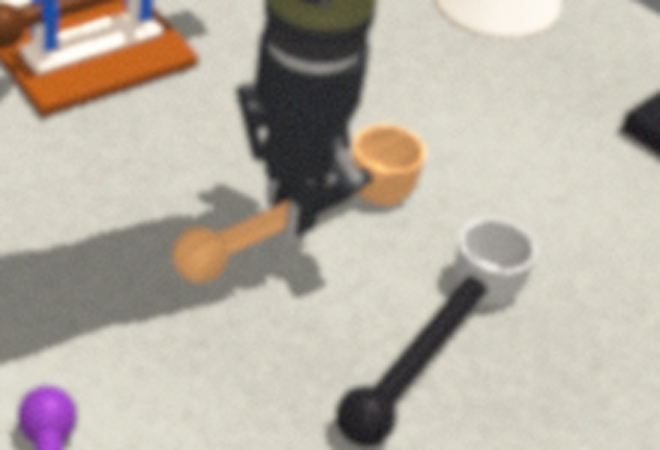

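The grasp holds: the handle sits between the pads and the fingers are well clear of the steel scoop. I'll lift and carry it over.

Emit:
{"method": "jog_arm", "body": {"rows": [{"tx": 0,"ty": 0,"tz": -2,"rx": 0,"ry": 0,"rz": 0},{"tx": 0,"ty": 0,"tz": -4,"rx": 0,"ry": 0,"rz": 0},{"tx": 0,"ty": 0,"tz": -4,"rx": 0,"ry": 0,"rz": 0},{"tx": 0,"ty": 0,"tz": -4,"rx": 0,"ry": 0,"rz": 0},{"tx": 0,"ty": 0,"tz": -4,"rx": 0,"ry": 0,"rz": 0}]}}

```text
time: 5.37
tool_pos: [0.4975, -0.174, 0.1888]
ee_rot: [0.743, 0.669, -0.0, -0.0]
ft_force: [0.6, -0.8, -1.3]
opening: 0.0156
```

Emit:
{"method": "jog_arm", "body": {"rows": [{"tx": 1.5,"ty": 0,"tz": 0,"rx": 0,"ry": 0,"rz": 0},{"tx": 3,"ty": 0,"tz": 0,"rx": 0,"ry": 0,"rz": 0},{"tx": 4,"ty": 0,"tz": 0,"rx": 0,"ry": 0,"rz": 0},{"tx": 4,"ty": 0,"tz": 0,"rx": 0,"ry": 0,"rz": 0},{"tx": 4,"ty": 0,"tz": 0,"rx": 0,"ry": 0,"rz": 0}]}}

```text
time: 5.78
tool_pos: [0.5151, -0.0088, 0.1872]
ee_rot: [0.744, 0.669, -0.0, -0.0]
ft_force: [1.4, 0.6, -0.4]
opening: 0.0156
```

Emit:
{"method": "jog_arm", "body": {"rows": [{"tx": 4,"ty": 0,"tz": 0,"rx": 0,"ry": 0,"rz": 0},{"tx": 4,"ty": 0,"tz": 0,"rx": 0,"ry": 0,"rz": 0},{"tx": 4,"ty": 0,"tz": 0,"rx": 0,"ry": 0,"rz": 0},{"tx": 4,"ty": 0,"tz": 0,"rx": 0,"ry": 0,"rz": 0},{"tx": 4,"ty": 0,"tz": 0,"rx": 0,"ry": 0,"rz": 0}]}}

```text
time: 6.2
tool_pos: [0.5359, 0.1907, 0.187]
ee_rot: [0.743, 0.669, -0.0, -0.0]
ft_force: [0.2, -0.5, -0.1]
opening: 0.0158
```

Emit:
{"method": "jog_arm", "body": {"rows": [{"tx": 4,"ty": 0,"tz": 0,"rx": 0,"ry": 0,"rz": 0},{"tx": 3,"ty": -0.1,"tz": 0,"rx": 0,"ry": 0,"rz": 0},{"tx": 0,"ty": 0,"tz": 0,"rx": 0,"ry": 0,"rz": 4.5},{"tx": 0,"ty": 0,"tz": 0,"rx": 0,"ry": 0,"rz": 0},{"tx": 0,"ty": 0,"tz": 0,"rx": 0,"ry": 0,"rz": 0}]}}

```text
time: 6.62
tool_pos: [0.5422, 0.2584, 0.1866]
ee_rot: [0.768, 0.64, -0.001, -0.0]
ft_force: [-0.4, -0.9, -0.9]
opening: 0.0156
```

Run:
```python
from h import *
g=grab('wrist'); save('wrist5',g[0]);np.savez('/tmp/wrist5.npz',p=g[0],P=cloud(*g[1:]))
g=grab('scene'); save('scene5',g[0][180:380,200:440],3.3);np.savez('/tmp/scene5.npz',p=g[0],P=cloud(*g[1:]))
s=ctrl.state();print(s['time'],s['tool_pos'],s['ft_force'],s['opening'],R.from_quat(s['ee_rot']).as_matrix().round(4).tolist())
```

```text
6.7167 [0.54239221 0.2574719  0.18702562] [-0.07957245 -0.63514816 -0.56527157] 0.015746420547512734 [[0.182, 0.9833, -0.0009], [0.9833, -0.182, -0.0007], [-0.0009, -0.0008, -1.0]]
```

View pics/wrist5.png

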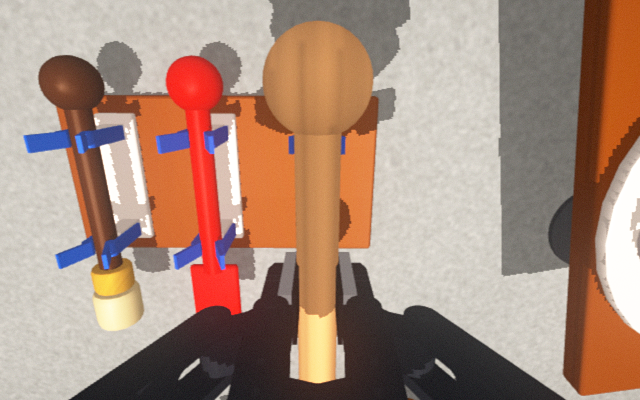

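View pics/scene5.png

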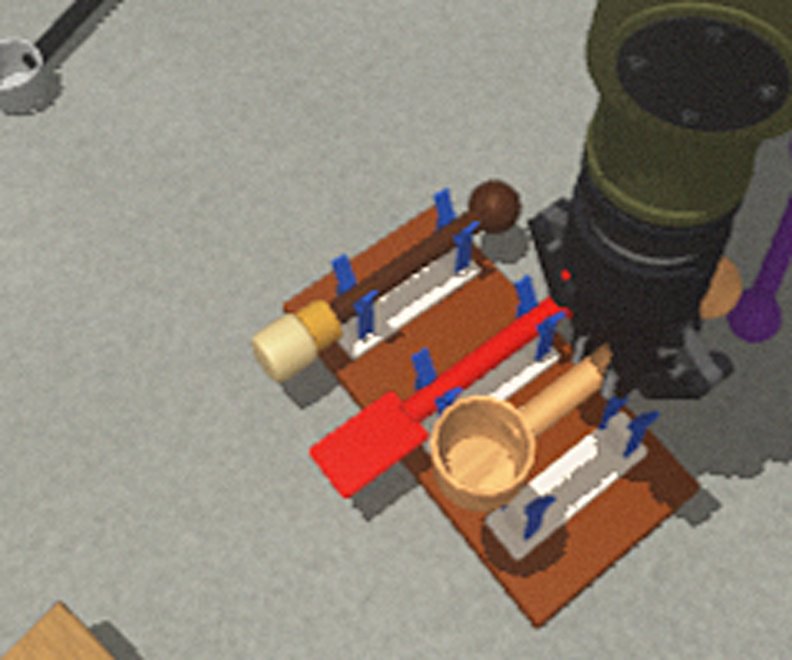

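Wrist5 and scene5 show the scoop held over the empty pair, level, with its bowl clear of the red tool. I'll measure the held pose and the clips in the same frames.

Run:
```python
from h import *
for n,box in(('wrist',(15,320,255,380)),('scene',(280,340,325,390))):
    A=np.load('/tmp/%s5.npz'%n);hsv=cv2.cvtColor(A['p'],cv2.COLOR_RGB2HSV)
    m=np.zeros(hsv.shape[:2],bool);m[box[0]:box[1],box[2]:box[3]]=1
    P=A['P'];m&=(hsv[...,0]>8)&(hsv[...,0]<24)&(hsv[...,1]>70)&(P[...,2]>.165)&(P[...,2]<.235)
    P=P[m];c=np.array([.5424,.2575]);a=np.radians(-10.5);u=np.array([np.cos(a),np.sin(a)]);nn=np.array([-u[1],u[0]])
    t=(P[:,:2]-c)@u;w=(P[:,:2]-c)@nn
    print(n,len(P),np.percentile(t,[.3,99.7]))
    for b in np.arange(-.12,.13,.01):
        k=(t>b)&(t<b+.01)
        if k.sum()>4:print('%.2f n%d w %.4f %.4f top %.4f'%(b,k.sum(),*np.percentile(w[k],[1,99]),np.percentile(P[k,2],99)))
A=np.load('/tmp/wrist5.npz');hsv=cv2.cvtColor(A['p'],cv2.COLOR_RGB2HSV)
m=(hsv[...,0]>100)&(hsv[...,0]<130)&(hsv[...,1]>110)&(A['P'][...,2]>.085);m[:,:280]=0;m[:,360:]=0
n,l,st,ce=cv2.connectedComponentsWithStats(m.astype(np.uint8))
for i in range(1,n):print(ce[i],st[i],np.nanmean(A['P'][l==i],0),np.nanmin(A['P'][l==i],0),np.nanmax(A['P'][l==i],0))
```

```text
wrist 18151 [-0.10200758  0.01224956]
-0.11 n301 w -0.0079 0.0102 top 0.2096
-0.10 n2814 w -0.0146 0.0175 top 0.2172
-0.09 n3636 w -0.0166 0.0198 top 0.2188
-0.08 n2816 w -0.0158 0.0185 top 0.2180
-0.07 n1324 w -0.0096 0.0123 top 0.2122
-0.06 n1209 w -0.0074 0.0098 top 0.2080
-0.05 n1131 w -0.0072 0.0101 top 0.2081
-0.04 n1050 w -0.0074 0.0099 top 0.2079
-0.03 n975 w -0.0072 0.0100 top 0.2079
-0.02 n1036 w -0.0073 0.0143 top 0.2334
-0.01 n903 w -0.0066 0.0108 top 0.2272
-0.00 n772 w -0.0064 0.0091 top 0.2146
0.01 n184 w -0.0064 0.0091 top 0.2074
scene 1201 [-0.0040028   0.11841614]
-0.01 n15 w -0.0078 0.0008 top 0.2178
-0.00 n42 w -0.0145 0.0190 top 0.2232
0.01 n52 w -0.0103 0.0142 top 0.2330
0.02 n52 w -0.0068 0.0094 top 0.2100
0.03 n53 w -0.0074 0.0096 top 0.2089
0.04 n51 w -0.0077 0.0096 top 0.2091
0.05 n55 w -0.0072 0.0094 top 0.2099
0.06 n92 w -0.0105 0.0131 top 0.2225
0.07 n228 w -0.0207 0.0231 top 0.2218
0.08 n178 w -0.0245 0.0270 top 0.2221
0.09 n166 w -0.0253 0.0273 top 0.2211
0.10 n103 w -0.0227 0.0255 top 0.2216
0.11 n114 w -0.0162 0.0196 top 0.2225
[290.89230769 144.55384615] [289 136   5  18  65] [0.4956359  0.24939736 0.09626871] [0.49006771 0.24767764 0.0942806 ] [0.50120286 0.251335   0.0981768 ]
[342.84782609 144.08695652] [342 136   3  18  46] [0.50173288 0.28429152 0.09602965] [0.49650011 0.28279106 0.09409107] [0.50803801 0.28587014 0.09797262]
```

Held scoop: parallel to the clips (−10.5°), level, its axis 12 mm above the TCP, and about 0.6 mm sideways and 1 mm lengthwise off. Going down.

Emit:
{"method": "jog_arm", "body": {"rows": [{"tx": -0.06,"ty": 0.1,"tz": 3,"rx": 0,"ry": 0,"rz": 0},{"tx": 0,"ty": 0,"tz": 3,"rx": 0,"ry": 0,"rz": 0},{"tx": 0,"ty": 0,"tz": 2,"rx": 0,"ry": 0,"rz": 0},{"tx": 0,"ty": 0,"tz": 1,"rx": 0,"ry": 0,"rz": 0},{"tx": 0,"ty": 0,"tz": 0,"rx": 0,"ry": 0,"rz": 0}]}}

```text
time: 7.13
tool_pos: [0.5417, 0.2557, 0.0949]
ee_rot: [0.769, 0.639, -0.003, -0.001]
ft_force: [0.3, -1.5, -1.2]
opening: 0.0157
```

Emit:
{"method": "jog_arm", "body": {"rows": [{"tx": 0,"ty": 0,"tz": 0.6,"rx": 0,"ry": 0,"rz": 0},{"tx": 0,"ty": 0,"tz": 0.6,"rx": 0,"ry": 0,"rz": 0},{"tx": 0,"ty": 0,"tz": 0.6,"rx": 0,"ry": 0,"rz": 0},{"tx": 0,"ty": 0,"tz": 0.5,"rx": 0,"ry": 0,"rz": 0},{"tx": 0,"ty": 0,"tz": 0,"rx": 0,"ry": 0,"rz": 0}]}}

```text
time: 7.55
tool_pos: [0.5432, 0.2576, 0.0736]
ee_rot: [0.769, 0.639, -0.0, -0.0]
ft_force: [0.5, -0.4, -0.9]
opening: 0.0156
```

Emit:
{"method": "jog_arm", "body": {"rows": [{"tx": 0,"ty": 0,"tz": 0.4,"rx": 0,"ry": 0,"rz": 0},{"tx": 0,"ty": 0,"tz": 0.4,"rx": 0,"ry": 0,"rz": 0},{"tx": 0,"ty": 0,"tz": 0.2,"rx": 0,"ry": 0,"rz": 0}]}}

```text
time: 7.8
tool_pos: [0.5451, 0.2583, 0.0663]
ee_rot: [0.769, 0.639, 0.002, 0.001]
ft_force: [-1.1, -2.0, 14.2]
opening: 0.0155
```

Emit:
{"method": "jog_arm", "body": {"rows": [{"tx": 0,"ty": 0,"tz": 0.3,"rx": 0,"ry": 0,"rz": 0},{"tx": 0,"ty": 0,"tz": 0.3,"rx": 0,"ry": 0,"rz": 0}]}}

```text
time: 7.97
tool_pos: [0.5457, 0.2582, 0.0607]
ee_rot: [0.769, 0.639, 0.002, 0.001]
ft_force: [0.3, -1.9, 6.5]
opening: 0.0154
```

Emit:
{"method": "jog_arm", "body": {"rows": [{"tx": 0,"ty": 0,"tz": 0.3,"rx": 0,"ry": 0,"rz": 0},{"tx": 0,"ty": 0,"tz": 0.2,"rx": 0,"ry": 0,"rz": 0}]}}

```text
time: 8.13
tool_pos: [0.5443, 0.2577, 0.0537]
ee_rot: [0.769, 0.639, 0.001, 0.0]
ft_force: [1.1, -0.9, -1.9]
opening: 0.0156
```

Emit:
{"method": "jog_arm", "body": {"rows": [{"tx": 0,"ty": 0,"tz": 0.2,"rx": 0,"ry": 0,"rz": 0},{"tx": 0,"ty": 0,"tz": 0,"rx": 0,"ry": 0,"rz": 0}]}}

```text
time: 8.3
tool_pos: [0.5438, 0.2577, 0.052]
ee_rot: [0.769, 0.639, 0.0, 0.0]
ft_force: [-0.9, -2.5, 6.1]
opening: 0.0153
```

Emit:
{"method": "jog_arm", "body": {"rows": [{"tx": 0,"ty": 0,"tz": 0.2,"rx": 0,"ry": 0,"rz": 0},{"tx": 0,"ty": 0,"tz": 0,"rx": 0,"ry": 0,"rz": 0}]}}

```text
time: 8.47
tool_pos: [0.5438, 0.2577, 0.0518]
ee_rot: [0.769, 0.639, 0.001, 0.0]
ft_force: [-4.0, -2.2, 17.8]
opening: 0.0154
```

The stop at axis height 0.064 with rising force means it is seated. Releasing.

Emit:
{"method": "jog_arm", "body": {"rows": [{"tx": 0,"ty": 0,"tz": -0.2,"rx": 0,"ry": 0,"rz": 0},{"tx": 0,"ty": 0,"tz": 0,"rx": 0,"ry": 0,"rz": 0},{"tx": 0,"ty": 0,"tz": 0,"rx": 0,"ry": 0,"rz": 0},{"tx": 0,"ty": 0,"tz": 0,"rx": 0,"ry": 0,"rz": 0},{"tx": 0,"ty": 0,"tz": 0,"rx": 0,"ry": 0,"rz": 0}], "fingers": 0.3}}

```text
time: 8.88
tool_pos: [0.5433, 0.2577, 0.0507]
ee_rot: [0.769, 0.639, -0.0, -0.0]
ft_force: [0.2, -0.7, 0.4]
opening: 0.0555
```

Emit:
{"method": "jog_arm", "body": {"rows": [{"tx": 0,"ty": 0,"tz": 0,"rx": 0,"ry": 0,"rz": 0},{"tx": 0,"ty": 0,"tz": 0,"rx": 0,"ry": 0,"rz": 0},{"tx": 0,"ty": 0,"tz": 0,"rx": 0,"ry": 0,"rz": 0},{"tx": 0,"ty": 0,"tz": 0,"rx": 0,"ry": 0,"rz": 0}]}}

```text
time: 9.22
tool_pos: [0.5436, 0.2577, 0.0512]
ee_rot: [0.769, 0.639, -0.0, -0.0]
ft_force: [0.2, -0.6, -0.7]
opening: 0.0555
```

Emit:
{"method": "jog_arm", "body": {"rows": [{"tx": 0,"ty": 0,"tz": -1,"rx": 0,"ry": 0,"rz": 0},{"tx": 0,"ty": 0,"tz": -3,"rx": 0,"ry": 0,"rz": 0},{"tx": 0,"ty": 0,"tz": -4,"rx": 0,"ry": 0,"rz": 0},{"tx": 0,"ty": 0,"tz": -4,"rx": 0,"ry": 0,"rz": 0},{"tx": 0,"ty": 0,"tz": -4,"rx": 0,"ry": 0,"rz": 0}]}}

```text
time: 9.63
tool_pos: [0.5431, 0.2575, 0.2137]
ee_rot: [0.769, 0.639, -0.0, -0.0]
ft_force: [1.8, 0.9, 0.0]
opening: 0.0555
```

Emit:
{"method": "jog_arm", "body": {"rows": [{"tx": 0,"ty": 0,"tz": -2,"rx": 0,"ry": 0,"rz": 0},{"tx": 0,"ty": 0,"tz": 0,"rx": 0,"ry": 0,"rz": 0},{"tx": 0,"ty": 0,"tz": 0,"rx": 0,"ry": 0,"rz": 0},{"tx": 0,"ty": 0,"tz": 0,"rx": 0,"ry": 0,"rz": 0}]}}

```text
time: 9.97
tool_pos: [0.5431, 0.2575, 0.2309]
ee_rot: [0.769, 0.639, -0.0, -0.0]
ft_force: [-0.5, 0.1, -0.2]
opening: 0.0559
```

Run:
```python
from h import *
s=ctrl.state();print(s['time'],s['tool_pos'],s['ft_force'])
c=np.array([.5435,.258]);a=np.radians(-10.5);u=np.array([np.cos(a),np.sin(a)]);nn=np.array([-u[1],u[0]])
for n in('wrist','scene'):
    g=grab(n);save(n+'6',g[0]);P=cloud(*g[1:]);hsv=cv2.cvtColor(g[0],cv2.COLOR_RGB2HSV)
    if n=='scene':save('scene6c',g[0][180:380,200:440],3.3)
    t=(P[...,:2]-c)@u;w=(P[...,:2]-c)@nn
    m=(hsv[...,0]>8)&(hsv[...,0]<24)&(hsv[...,1]>70)&(P[...,2]>.045)&(P[...,2]<.1)&(abs(w)<.035)&(abs(t)<.14)
    z=P[...,2][m];t=t[m];w=w[m];print(n,m.sum(),np.percentile(t,[.3,99.7]))
    for b in np.arange(-.12,.13,.02):
        k=(t>b)&(t<b+.02)
        if k.sum()>4:print('%.2f n%d w %.4f %.4f top %.4f'%(b,k.sum(),*np.percentile(w[k],[2,98]),np.percentile(z[k],97)))
```

```text
9.9667 [0.54308851 0.25750223 0.23089465] [-0.4929057   0.06439366 -0.17953006]
wrist 6069 [-0.10092234  0.11748005]
-0.12 n43 w -0.0075 0.0085 top 0.0728
-0.10 n1028 w -0.0175 0.0184 top 0.0837
-0.08 n809 w -0.0164 0.0169 top 0.0829
-0.06 n359 w -0.0078 0.0088 top 0.0732
-0.04 n338 w -0.0072 0.0082 top 0.0733
-0.02 n294 w -0.0073 0.0083 top 0.0732
0.00 n299 w -0.0085 0.0085 top 0.0730
0.02 n285 w -0.0086 0.0087 top 0.0731
0.04 n183 w -0.0078 0.0079 top 0.0733
0.06 n602 w -0.0223 0.0221 top 0.0859
0.08 n432 w -0.0259 0.0260 top 0.0863
0.10 n1397 w -0.0217 0.0215 top 0.0857
scene 1202 [-0.08934082  0.11854687]
-0.10 n35 w 0.0044 0.0199 top 0.0842
-0.08 n99 w -0.0103 0.0181 top 0.0815
-0.06 n46 w -0.0061 0.0164 top 0.0872
-0.04 n75 w -0.0072 0.0091 top 0.0744
-0.02 n74 w -0.0079 0.0088 top 0.0743
0.00 n80 w -0.0079 0.0090 top 0.0747
0.02 n72 w -0.0076 0.0088 top 0.0749
0.04 n62 w -0.0069 0.0088 top 0.0746
0.06 n228 w -0.0196 0.0193 top 0.0865
0.08 n267 w -0.0250 0.0265 top 0.0865
0.10 n164 w -0.0218 0.0242 top 0.0877
```

View pics/wrist6.png

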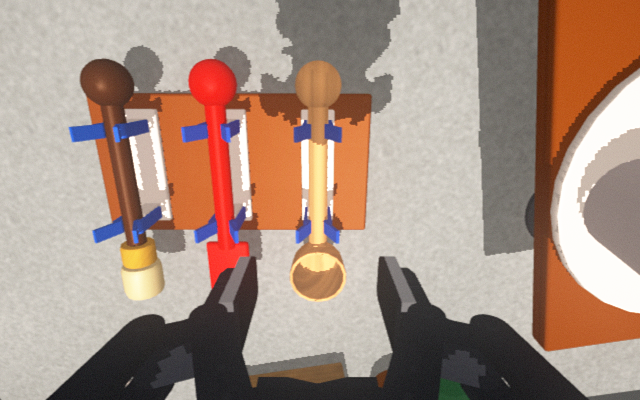

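View pics/scene6.png

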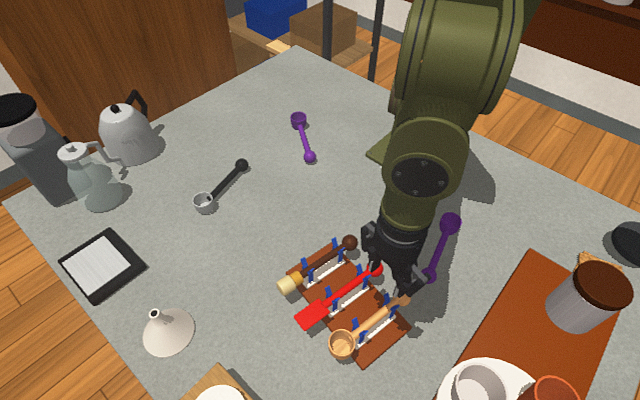

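The scoop is seated in the clips at wrist (318,185): handle top at 0.073, so its axis is at 0.064. It is centred to about 1 mm and parallel. The steel scoop is still at scene (222,185), and the gripper is clear. Handing in.

```bash
python3 -c "
from plant import close_job
print(close_job())"
```

```text
the job is handed in; nothing more can be done
None
```

The pale wooden scoop is snapped into the one empty pair of blue clips. I then let go, backed the gripper off 18 cm and handed the job in after about 10 s; no verdict was reported.

**Seating:** pressing down, I felt about 14 N at the clips' throat, then the force dropped. The handle then stopped hard at seated height under about 18 N.

**Last camera check:**

| | Wrist camera | Scene camera | Allowed |
|---|---|---|---|
| Handle axis height (seat at 0.064 m) | 0.064 m | about 0.0655 m | ±6 mm |
| Sideways offset | under 1 mm | under 1 mm | 8 mm |
| Lengthwise offset | about 1 mm | bowl end agrees to about 1 mm; knob end partly hidden | 18 mm |

- **Alignment:** the handle is parallel to the clips within the measuring noise, and the gripper was touching nothing.
- **Steel scoop:** it lies at the same pixels in the scene picture as at the start. I compared it by eye and did not measure it again.

**What disagreed:**
- My first four moves were refused because the rows lacked some numbers; nothing moved.
- The gripper read 15.6 mm on the 18 mm handle, but the hold was firm.
- The side camera's depth put the wooden scoop several mm and a few degrees off from the other two cameras, so I used the wrist and scene views.

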